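# Start a coach screw in a batten with a box key

### The job

Take the box key, fit its socket over the head of the coach screw that still stands proud of the clamped batten and press it down, firmly but not hard, until its point meets firm wood; then, pressing all the while, turn it clockwise about half a turn, so that the thread bites and draws in instead of spinning on the spot. Lift the key off, stand it upright on the bench again and let go; leave the hammer, the plane and the tape measure alone.

Things in the scene. Friction and masses are not known exactly. Their poses are not given: they have to be found in the camera images.
- key_grip (a point): Box key, about 250 g, upright on the bench on its socket's mouth, 89 mm high: steel socket block 34 x 34 x 24 mm, round stem 18 mm thick and 22 mm long, flat wooden grip 46 mm (x) by 16 mm (y) by 44 mm high. This point: centre of the wooden grip, 67 mm above the mouth; z up the key.
- key_mouth (a point): Centre of the key's socket mouth, its lowest plane, 67 mm under key_grip; same axes. The square socket opens downwards, 19.8 mm wide, 14 mm deep, with a 2 mm lead-in chamfer, sides parallel to x and y.
- screw_top (a point): Centre of the flat top of the standing coach screw's square steel head, 18 x 18 mm, 12 mm high, the upper 4 mm tapering to 12 x 12 mm; sides parallel to x and y, z up. At the start 74 to 82 mm above the bench; shank 12 mm thick. With the key fully on, its socket's bottom rests here: the mouth is 14 mm below this point.
- screw: The square head of the standing coach screw: its origin is the centre of the head's underside, 12 mm below screw_top. The other screw in the batten is already home and is left alone. Over 35 N of contact force on the head (the push and the sideways forces of turning together) splits the batten.
- screw_turn (a joint): Turn of the standing screw in rad, 0 at the start, growing clockwise seen from above; it resists with about 0.1 N m. Turning before the point is pressed against firm wood, or while it lags behind its thread, spoils the hole: a lag of 2 mm is too much.
- screw_depth (a joint): How far (m) the standing screw is in. Only set by hand, it starts differently each run: it must first be pressed down, by 0 to 8 mm, until it stops firmly. Then it follows its thread, lead 10 mm per turn (1.6 mm per rad), no deeper than its turn allows. It moves down only under more than 10 N at first, rising to 16 N as it goes in: press with about 20 N.
- batten: Hardwood batten 90 mm (x) by 260 mm (y) by 40 mm high, fixed to the bench by a hold-down clamp at its +y end (100 to 162 mm from the middle, up to 116 mm above the bench); origin under its centre. The standing screw is at its (0, -50) mm, the driven one (head top 52 mm above the bench) at (0, 45) mm.
- hammer: Hammer lying on the bench; a bystander.
- plane: Wooden hand plane 55 x 190 mm, 85 mm high; a bystander, origin under its centre.
- tape: Tape measure 70 x 45 mm, 60 mm high; a bystander, origin under its centre.
There are look-alikes about, which are no part of the job. What is meant by the part that bears key_grip is not turquoise, and is the smaller of those in its own colour.

How it is judged:
By the outcome, as a careful person would: the job done as asked, in the order asked, and still so for the second after the job is handed in, with the robot touching nothing.
It also fails if it takes over 72 s, if anything falls off the work surface, if the arm or the gripper's body presses on something with over 40 N, if the wrist force passes 120 N, or if a joint passes its speed limit or range.

### The arm

A 7-joint arm with a two-finger parallel gripper is mounted at the origin on the work surface. World frame = base frame: x ahead of the robot, y to its left, z up, the work surface at z = 0. Lengths are in m, angles in rad, forces in N, time in s.
With the tool pointing down it reaches from about 0.425 to 0.875 m from the base axis. Payload 9.9 kg.
Tool frame: the origin (TCP) lies midway between the tips of the shut fingers; the grasp point (between the pads) lies 19 mm behind it; z points along the fingers, y is the direction in which the jaws open and shut (so a half turn about z gives the same grasp; the last joint's range is limited). The gripper opens to 85 mm and grips with 20 to 120 N. Pads are 22 mm wide; open, the fingers measure 114 mm over their backs; the gripper's body (76 mm by 85 mm) begins 54 mm behind the grasp point. The pads swing forward as they close: fully open they stand 13 mm farther back than shut.
Start: joints at [-1.27, 0.576, 0.025, 1.437, -0.015, 1.129, -0.057], TCP at [0.253, 0.626, 0.231] pointing down, gripper open.
Joint ranges: [-2.76, 2.76], [-0.34, 2.15], [-1.52, 1.57], [0.19, 2.46], [-1.09, 4.23], [0.17, 1.99], [-2.82, 2.82]. Speed limits (rad/s): [2.22, 2.22, 3.01, 3.01, 3.14, 3.14, 3.14].

### API

Orientations are given as a unit quaternion [w, x, y, z].
In Python, from cell import ctrl gives the robot as it stands.
- The arm moves only by the shell command python3 -m pendant 'ROWS'. ROWS is JSON, one flat list of numbers, 7 for each row, row after row: the shift along the tool's x, y, z in mm, then the turn, a rotation vector about the tool's x, y, z in rad, then the gripper's target within -1 to 1 (fully open at 1, half-way at 0, shut at -1). In form: [tx, ty, tz, wx, wy, wz, jaw, tx, ty, tz, wx, wy, wz, jaw, ...]. A call has 1 to 12 rows; each row is the pose to reach, as a shift and turn from the pose commanded when the call began, along the tool's axes at that moment; what a row does not reach only later rows make up. A row lasts 1/12 s, in which the tool goes at most 41.7 mm and 7.16 degrees, less where a joint would pass 70% of its speed; a pose out of reach is approached as far as the arm can. A call with a gripper value outside its range is refused whole. The fingers move at their own pace and stop on an object; the grip force is fixed at half the most. Time passes only in rows, so rows that repeat a pose let the fingers close. It gives the time, the measured TCP pose, the force and the opening at its end, in the units of the state.
- ctrl.state(): the state, without advancing time (a new reading comes with each control period).
- ctrl.snapshot(name): name is "side" or "top" or "wrist"; returns the picture (384x512x3 uint8, red, green, blue); there is no depth.
- ctrl.camera_model(name): a dict with "fx", "fy", "cx", "cy" (pixels), "R" (3x3) and "t" (3): a world point X has camera coordinates R X + t. Camera axes: x right, y down, z forward; pixel columns grow to the right and rows downward; lengths in m; the calibration is good to about 2 mm. A picture is of the moment at which its call begins: read the wrist's pose just before it. camera_model takes no time and is no camera call; for the wrist camera it gives the pose at the moment of the call.
- ctrl.finish_job(): hands the job in, once; it reports no verdict.
The state is a dict: "time_s": time; "joint_positions": joint angles; "joint_velocities": joint speeds; "tau": joint torques, N m; "position": TCP position; "orientation": TCP orientation; "ft_force": force on the tool from outside, world axes, zero at the start; "moment": the same for the moment, N m; "opening": opening from 0.0 (shut) to 1.0 (fully open).
Only numpy, scipy, OpenCV 4.12 (cv2) and the standard library are available. Lean on these libraries where they do the work, as an engineer would, in place of code of your own. Each camera call takes 0.05 s, during which the arm holds its last target. There are 200 camera calls.

## Working session

There is one attempt and no reset: what is moved stays moved. The work goes in short steps, Python scripts to look and compute and a shell command to move; the robot and the scene stay as the last step left them, time stands still between calls to the robot, and variables do not carry over. Pictures are saved under pics/ and viewed, about 8 in all and at most 12, crops included, and the job is handed in when it is done.

```bash
mkdir -p pics; ls
python3 - <<'E'
from cell import ctrl
import cv2,numpy as np
s=ctrl.state();print({k:np.round(v,3).tolist() for k,v in s.items()})
for n in("top","side"):
    im=ctrl.snapshot(n);cv2.imwrite(f"pics/{n}0.png",im[:,:,::-1]);m=ctrl.camera_model(n);print(n,{k:np.round(v,4).tolist() for k,v in m.items()})
E
```

```text
pics
{'time_s': 0.0, 'joint_positions': [-1.27, 0.577, 0.025, 1.438, -0.015, 1.129, -0.056], 'joint_velocities': [-0.0, 0.001, 0.0, 0.001, 0.001, 0.001, -0.001], 'tau': [0.001, -76.574, 2.251, -28.598, 0.015, 0.013, 0.0], 'position': [0.253, 0.625, 0.23], 'orientation': [-0.0, 0.191, 0.982, -0.001], 'ft_force': [-0.078, -0.671, 0.942], 'moment': [-0.006, -0.031, -0.031], 'opening': 1.006}
top {'fx': 350.2214, 'fy': 350.2214, 'cx': 261.8065, 'cy': 190.0799, 'R': [[0.0252, -0.9988, 0.0418], [-0.9926, -0.03, -0.118], [0.1191, -0.0385, -0.9921]], 't': [0.0314, 0.508, 0.9045]}
side {'fx': 360.9761, 'fy': 360.9761, 'cx': 261.1809, 'cy': 189.9557, 'R': [[0.9236, -0.3834, -0.0009], [-0.1843, -0.4418, -0.878], [0.3363, 0.811, -0.4787]], 't': [-0.4663, 0.2077, 0.7155]}
```

View pics/top0.png

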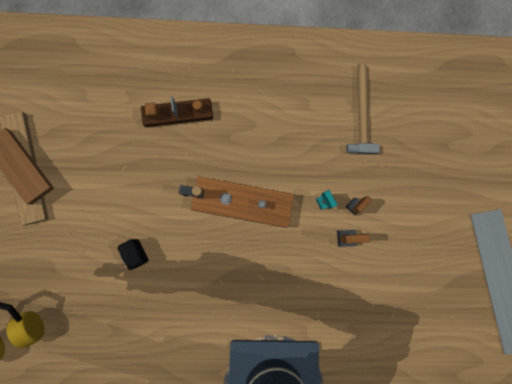

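View pics/side0.png

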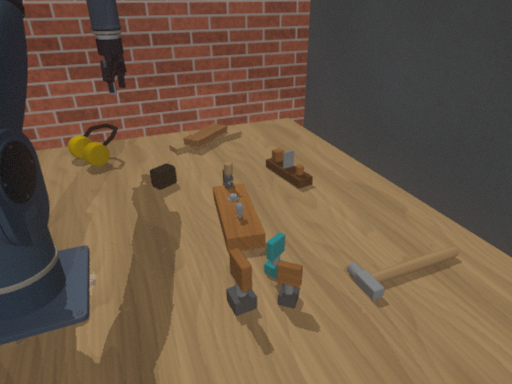

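Top view: the turquoise key is at (327,200). There are two brown-gripped keys, at (358,205) [side (289,283)] and (350,238) [side (240,280)]. In the side view, (240,280) looks taller, so the one meant should be (358,205). I'll confirm that in an enlarged crop.

```bash
cat > h.py <<'E'
from cell import ctrl
import cv2,numpy as np
def ray(m,uv):
    R=np.array(m["R"]);t=np.array(m["t"])
    d=R.T@np.array([(uv[0]-m["cx"])/m["fx"],(uv[1]-m["cy"])/m["fy"],1.]);return -R.T@t,d
def plane(m,uv,z):
    o,d=ray(m,uv);return o+d*(z-o[2])/d[2]
def tri(m1,a,m2,b):
    o1,d1=ray(m1,a);o2,d2=ray(m2,b)
    k=np.linalg.lstsq(np.c_[d1,-d2],o2-o1,rcond=None)[0]
    p,q=o1+k[0]*d1,o2+k[1]*d2;return (p+q)/2,np.linalg.norm(p-q)
def proj(m,X):
    c=np.array(m["R"])@X+np.array(m["t"]);return np.array([m["cx"]+m["fx"]*c[0]/c[2],m["cy"]+m["fy"]*c[1]/c[2]])
E
python3 - <<'E'
from h import *
a=cv2.imread("pics/top0.png");b=cv2.imread("pics/side0.png")
T,S=ctrl.camera_model("top"),ctrl.camera_model("side")
A=cv2.resize(a[180:255,180:380],None,fx=4,fy=4,interpolation=cv2.INTER_CUBIC)
B=cv2.resize(b[160:320,200:320],None,fx=1.85,fy=1.85,interpolation=cv2.INTER_CUBIC)
C=cv2.resize(b[235:315,220:310],None,fx=3.7,fy=3.7,interpolation=cv2.INTER_CUBIC)
o=np.zeros((600,800,3),np.uint8);o[:300]=A;o[300:300+B.shape[0],:B.shape[1]]=B;o[300:300+C.shape[0],300:300+C.shape[1]]=C
cv2.imwrite("pics/crop1.png",o)
for n,u,v in(("small",(358,205),(289,275)),("big",(352,238),(240,270)),("scr1",(226,199),(233,199)),("scr2",(263,204),(239,209))):
    print(n,tri(T,u,S,v))
E
```

```text
small (array([ 0.47408093, -0.20571693,  0.05756745]), np.float64(0.00431250531554491))
big (array([ 0.3871298 , -0.18194066,  0.08022143]), np.float64(0.0008132333613050572))
scr1 (array([0.48002497, 0.13901874, 0.03810861]), np.float64(0.0010263580382501656))
scr2 (array([0.46589531, 0.04318953, 0.06462896]), np.float64(0.002350081990367514))
```

View pics/crop1.png

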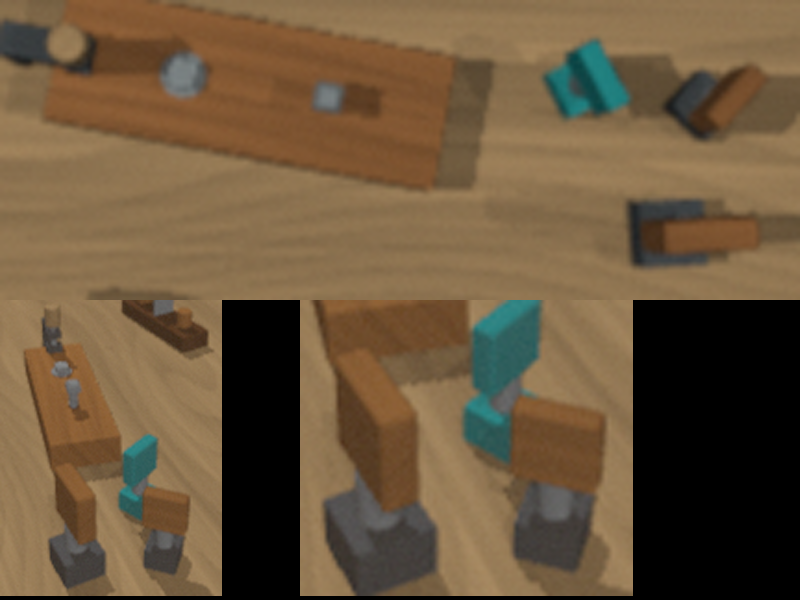

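The crop confirms the small dark-socket, brown-grip key at top (358,205). The larger one is at (350,238), and the turquoise one is out. The standing screw is the right-hand one, at about (0.466, 0.043). Next I move to hover over the screw with the camera, on the way to the key.

```bash
cat >> h.py <<'E'
from scipy.spatial.transform import Rotation as Ro
def pose():
    s=ctrl.state();w,x,y,z=s["orientation"];return s,np.array(s["position"]),Ro.from_quat([x,y,z,w])
def goto(p,yawy=None):
    "shift (mm) and rotvec in tool axes to reach TCP p, tool z down, tool y at yawy deg"
    s,c,R=pose();d=R.inv().apply(np.array(p)-c)*1000
    out=[np.round(d,1).tolist()]
    if yawy is not None:
        a=np.radians(yawy);y=np.array([np.cos(a),np.sin(a),0]);z=np.array([0,0,-1.])
        T=Ro.from_matrix(np.c_[np.cross(y,z),y,z]);out.append(np.round((R.inv()*T).as_rotvec(),3).tolist())
    print(out,"yaw y",np.round(np.degrees(np.arctan2(*R.as_matrix()[[1,0],1])),2),"t",s["time_s"])
def wr(name):
    m=ctrl.camera_model("wrist");im=ctrl.snapshot("wrist")[:,:,::-1];cv2.imwrite(f"pics/{name}.png",im);np.save(f"pics/{name}.npy",m,allow_pickle=True);return m,im
E
R="-426,-448,-70,0,0,0.4,0.3"; python3 -m pendant "[-426,-448,-70,0,0,0.4,0.3,-426,-448,-70,0,0,0.4,0.3,-426,-448,-70,0,0,0.4,0.3,-426,-448,-70,0,0,0.4,0.3,-426,-448,-70,0,0,0.4,0.3,-426,-448,-70,0,0,0.4,0.3,-426,-448,-70,0,0,0.4,0.3,-426,-448,-70,0,0,0.4,0.3,-426,-448,-70,0,0,0.4,0.3,-426,-448,-70,0,0,0.4,0.3,-426,-448,-70,0,0,0.4,0.3,-426,-448,-70,0,0,0.4,0.3]"
python3 - <<'E'
from h import *
goto([.47,.04,.30],45)
s,p,R=pose();m=ctrl.camera_model("wrist");Rc=np.array(m["R"]);o=-Rc.T@np.array(m["t"])
print("cam in tool",R.inv().apply(o-p),"fwd",R.inv().apply(Rc[2]),"right",R.inv().apply(Rc[0]),m["fx"],s["joint_positions"])
E
```

```text
time_s: 1.1
position: [0.4356, 0.1614, 0.2878]
orientation: [-0.0, 0.382, 0.924, 0.0]
ft_force: [1.8, 0.8, 0.6]
opening: 0.646
[[-110.1, -61.6, -12.2], [0.0, -0.0, 0.001]] yaw y 45.05 t 1.1
cam in tool [ 8.47271982e-02 -7.38004433e-05 -1.43564028e-01] fwd [-3.27401446e-01  2.48563521e-04  9.44885301e-01] right [-9.84014157e-04  9.99999333e-01 -6.04021475e-04] 289.56699839741987 [-0.6755471   0.21371776  0.27430461  1.88308909 -0.06635771  1.05356437
  0.41186119]
```

```bash
python3 -m pendant "[-110,-62,70,0,0,0,0.3,-110,-62,70,0,0,0,0.3,-110,-62,70,0,0,0,0.3,-110,-62,70,0,0,0,0.3,-110,-62,70,0,0,0,0.3,-110,-62,70,0,0,0,0.3]"
python3 - <<'E'
from h import *
wr("w_screw")
goto([.474,-.206,.22],45)
E
```

```text
time_s: 1.6
position: [0.4692, 0.0409, 0.217]
orientation: [-0.001, 0.384, 0.923, -0.001]
ft_force: [0.5, 0.3, 0.7]
opening: 0.648
[[-178.7, -172.3, -2.6], [-0.0, -0.001, 0.0]] yaw y 45.0 t 1.65
```

View pics/w_screw.png

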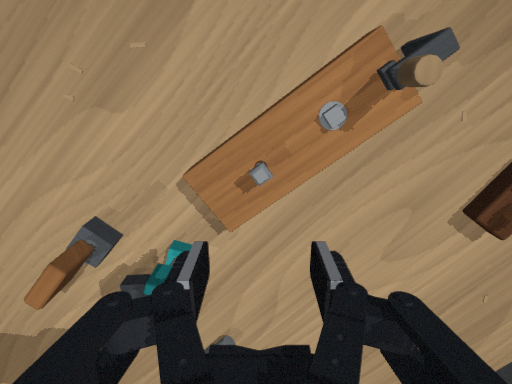

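The standing screw's head is at (261,174) and the driven screw is at (333,116). The turquoise key is partly hidden at (170,265), and the big brown key is at (75,265). Now to the key.

```bash
python3 -m pendant "[-179,-172,0,0,0,0,0.3,-179,-172,0,0,0,0,0.3,-179,-172,0,0,0,0,0.3,-179,-172,0,0,0,0,0.3,-179,-172,0,0,0,0,0.3,-179,-172,0,0,0,0,0.3,-179,-172,0,0,0,0,0.3,-179,-172,0,0,0,0,0.3,-179,-172,0,0,0,0,0.3]"
python3 - <<'E'
from h import *
m,im=wr("w_key")
s=cv2.imread("pics/w_screw.png")
o=np.zeros((600,800,3),np.uint8)
o[:384,:512]=im
c=cv2.resize(s[149:199,236:286],(288,288),interpolation=cv2.INTER_CUBIC);o[:288,512:]=c
cv2.imwrite("pics/mix.png",o)
M=np.load("pics/w_screw.npy",allow_pickle=True).item()
for z in(.074,.078,.082):print(plane(M,(261,174),z))
p=np.array([plane(M,q,.04) for q in((384,27),(185,178),(231,230),(421,101))]);print(p)
for a,b in((0,1),(2,3),(1,2)):d=p[b]-p[a];print(np.linalg.norm(d),np.degrees(np.arctan2(d[1],d[0])))
E
```

```text
time_s: 2.4
position: [0.4753, -0.2047, 0.2178]
orientation: [0.0, 0.382, 0.924, 0.001]
ft_force: [0.9, 0.3, -0.0]
opening: 0.653
[0.46624467 0.04604531 0.074     ]
[0.46545413 0.04681186 0.078     ]
[0.46466359 0.04757842 0.082     ]
[[ 0.45315854  0.22966963  0.04      ]
 [ 0.41426725 -0.02556906  0.04      ]
 [ 0.49708507 -0.03673447  0.04      ]
 [ 0.53638318  0.21508318  0.04      ]]
0.2581846672874567 -98.66364898492319
0.2548655940829736 81.13008848303556
0.08356708407833785 -7.678257954750871
```

View pics/mix.png

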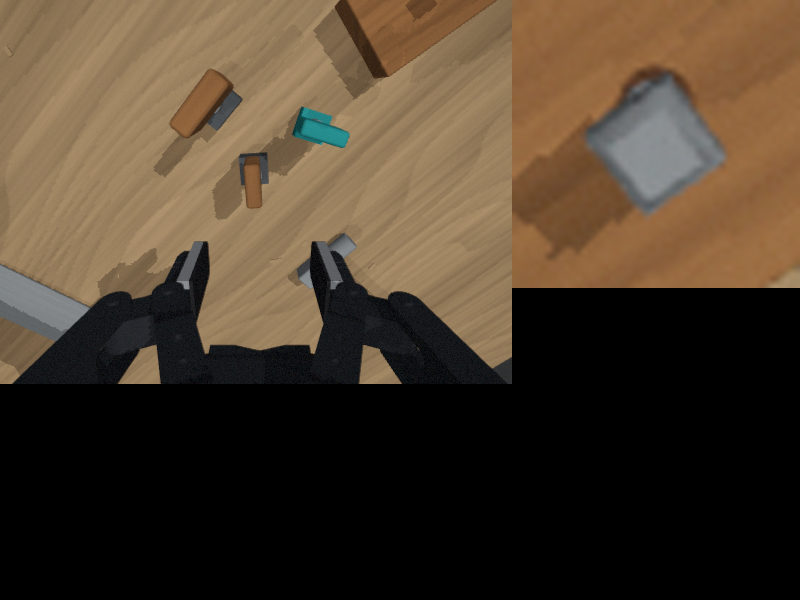

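The big brown key is at (203,103), the turquoise one at (322,128) and the target at (254,182). The screw head's sides run parallel to the batten (yaw about -8.5°). Next I'll segment the grip.

Run:
```python
from h import *
M=np.load("pics/w_key.npy",allow_pickle=True).item();im=cv2.imread("pics/w_key.png")
x0,y0=228,140;c=im[y0:220,x0:288].astype(int);b,g,r=c[...,0],c[...,1],c[...,2]
mask=((r-b>45)&(r<175)&(r>80)&(r-g>30)).astype(np.uint8)
n,l,st,ce=cv2.connectedComponentsWithStats(mask);k=1+np.argmax(st[1:,4]);print(st[k],ce[k]+[x0,y0])
cn=max(cv2.findContours((l==k).astype(np.uint8),0,1)[0],key=cv2.contourArea)
bx=cv2.boxPoints(cv2.minAreaRect(cn));print(bx+[x0,y0])
dark=((r<85)&(abs(r-b)<25)).astype(np.uint8)
S=7;v=cv2.resize(im[y0:220,x0:288],None,fx=S,fy=S,interpolation=cv2.INTER_CUBIC)
cv2.polylines(v,[np.int32(bx*S+S/2)],True,(0,255,0),1)
for i in range(0,60,10):cv2.putText(v,str(x0+i),(i*S,10),0,.35,(255,255,255))
for i in range(0,80,10):cv2.putText(v,str(y0+i),(0,i*S+5),0,.35,(255,255,255))
cv2.imwrite("pics/keycrop.png",v)
```

```text
[ 16  23  18  46 660] [252.48030303 185.56666667]
[[243.35798073 163.72762489]
 [258.67315483 162.7704258 ]
 [261.4552536  207.28404999]
 [246.14008141 208.24124908]]
```

View pics/keycrop.png

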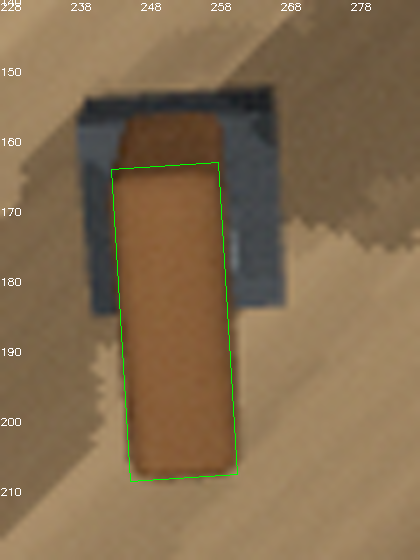

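Run:
```python
from h import *
M=np.load("pics/w_key.npy",allow_pickle=True).item()
p=np.array([plane(M,np.array(q),.089) for q in((243.4,163.9),(258.7,163),(261.3,207.3),(246.3,208.2))])
c=p.mean(0);print(c,np.linalg.norm(p[3]-p[0]),np.linalg.norm(p[1]-p[0]))
d=(p[3]+p[2]-p[0]-p[1]);a=np.degrees(np.arctan2(d[1],d[0]));print("key x",a)
b=np.array([plane(M,np.array(q),.024) for q in((239,156),(268,153.5),(269,183),(241.5,184.5))]);print("block",b.mean(0),np.linalg.norm(np.diff(b,axis=0),axis=1))
print("grasp z .067 -> TCP .048");goto([c[0],c[1],.13],a+90);goto([c[0],c[1],.050],a+90)
```

```text
[ 0.47262044 -0.21137621  0.089     ] 0.046016497191312 0.014749510246382283
key x -41.98414588349743
block [ 0.47319909 -0.21061773  0.024     ] [0.03435323 0.03638871 0.03361092]
grasp z .067 -> TCP .048
[[-3.3, -7.2, 87.7], [0.001, -0.001, -0.049]] yaw y 45.21 t 2.45
[[-3.3, -7.3, 167.7], [0.001, -0.001, -0.049]] yaw y 45.21 t 2.45
```

Sizes check: grip 46.0 x 14.7 mm, block about 34 mm, and the two centres agree to within 1 mm. Grasping.

```bash
python3 -m pendant "[-3,-7,40,0,0,-0.05,0.3,-3,-7,80,0,0,-0.05,0.3,-3,-7,110,0,0,-0.05,0.3,-3,-7,140,0,0,-0.05,0.3,-3,-7,160,0,0,-0.05,0.3,-3,-7,171,0,0,-0.05,0.3,-3,-7,171,0,0,-0.05,0.3,-3,-7,171,0,0,-0.05,0.3]"; python3 -c "
from h import *
goto([.4728,-.211,.047],48)"
```

```text
time_s: 3.12
position: [0.4722, -0.2116, 0.0465]
orientation: [-0.0, 0.358, 0.934, 0.0]
ft_force: [-0.1, 0.4, 0.6]
opening: 0.651
[[-0.0, 0.8, -0.5], [0.0, -0.001, 0.001]] yaw y 48.05 t 3.1167
```

```bash
python3 -m pendant "[0,1,0,0,0,0,-1,0,1,0,0,0,0,-1,0,1,0,0,0,0,-1,0,1,0,0,0,0,-1,0,1,0,0,0,0,-1,0,1,0,0,0,0,-1,0,1,0,0,0,0,-1,0,1,0,0,0,0,-1,0,1,0,0,0,0,-1,0,1,0,0,0,0,-1]"; python3 -c "
from h import *
s,p,R=pose();print(p,s['opening'],s['ft_force'],s['moment'])"
```

```text
time_s: 3.95
position: [0.4733, -0.2126, 0.0476]
orientation: [0.001, 0.359, 0.933, 0.0]
ft_force: [0.0, 1.9, 5.9]
opening: 0.179
[ 0.47327561 -0.21256511  0.04761938] 0.17919572082144142 [0.01842646 1.93986436 5.94257303] [ 0.38816758  0.02919026 -0.05933614]
```

```bash
python3 - <<'E'
from h import *
goto([.487,.043,.205],81.3)
E
python3 -m pendant "[0,0,-35,0,0,0,-1,0,0,-75,0,0,0,-1,0,0,-115,0,0,0,-1,0,0,-150,0,0,0,-1,0,0,-157,0,0,0,-1,0,0,-157,0,0,0,-1]"
python3 - <<'E'
from h import *
goto([.487,.043,.205],81.3)
E
```

```text
[[160.9, 199.0, -157.4], [0.001, 0.002, -0.583]] yaw y 47.91 t 3.95
time_s: 4.45
position: [0.4737, -0.2131, 0.2063]
orientation: [0.003, 0.359, 0.933, 0.0]
ft_force: [-0.0, 0.2, -2.4]
opening: 0.18
[[161.8, 199.0, 1.0], [0.001, 0.005, -0.583]] yaw y 47.91 t 4.45
```

```bash
python3 -m pendant "[30,36,0,0,0,-0.12,-1,60,72,0,0,0,-0.24,-1,90,108,0,0,0,-0.36,-1,120,145,0,0,0,-0.48,-1,150,182,1,0,0,-0.583,-1,162,199,1,0,0,-0.583,-1,162,199,1,0,0,-0.583,-1,162,199,1,0,0,-0.583,-1,162,199,1,0,0,-0.583,-1,162,199,1,0,0,-0.583,-1]"
python3 - <<'E'
from h import *
m,im=wr("w_hov")
s,p,R=pose();print(p,R.as_matrix().round(4).tolist(),s["joint_positions"])
print(proj(m,np.array([.466,.046,.078])),proj(m,p+R.apply([0,0,.0476])))
v=cv2.resize(im[90:300,156:376],(800,764),interpolation=cv2.INTER_CUBIC)[:600]
for i in range(0,220,20):cv2.putText(v,str(156+i),(int(i*3.636),10),0,.35,(255,255,255))
for i in range(0,160,20):cv2.putText(v,str(90+i),(0,int(i*3.636)+5),0,.35,(255,255,255))
cv2.imwrite("pics/hov.png",v)
E
```

```text
time_s: 5.28
position: [0.485, 0.0423, 0.2016]
orientation: [-0.001, 0.077, 0.997, -0.001]
ft_force: [-0.3, -1.0, -2.8]
opening: 0.181
[0.48517832 0.04201644 0.20181257] [[-0.9882, 0.1534, -0.0015], [0.1534, 0.9882, -0.0008], [0.0013, -0.0011, -1.0]] [-0.3086543   0.3373694   0.16920965  1.96497609 -0.07367326  0.84665083
  1.31686858]
[260.12535704 165.60712986] [258.82226846 217.2731097 ]
```

View pics/hov.png

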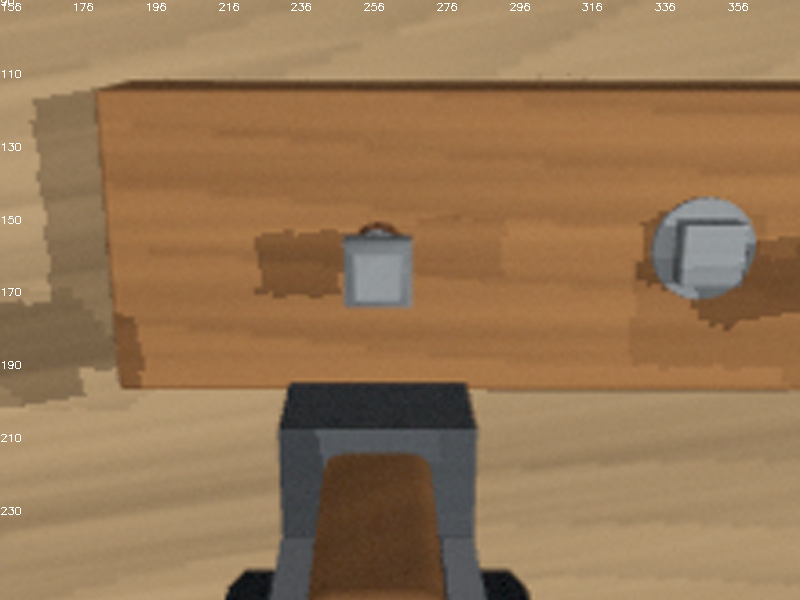

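The screw head is square to the tool at about (259.6,164.3). The key's block mouth edge is at row 195, columns 235.4 to 284.1, so the yaws match. Computing the offset.

Run:
```python
from h import *
m=np.load("pics/w_hov.npy",allow_pickle=True).item();s,p,R=pose()
L=lambda X:(R.inv().apply(X-p)*1000).round(1)
me=plane(m,(259.7,195.0),p[2]-.0476);print("mouth edge tool",L(me),"L/R",L(plane(m,(235.4,195),p[2]-.0476)),L(plane(m,(284.1,195),p[2]-.0476)))
print("blocktop edge",L(plane(m,(260.1,207.6),p[2]-.0236)))
for z in(.070,.074,.078):
    q=plane(m,(259.6,164.3),z);print("screw",q.round(4),L(q),"w",np.linalg.norm(plane(m,(250.2,164.3),z)-plane(m,(268.9,164.3),z)),"d",np.linalg.norm(plane(m,(259.6,154.5),z)-plane(m,(259.6,174.1),z)))
T=ctrl.camera_model("top");S=ctrl.camera_model("side")
for a in((.4662,.046,.078),):print(proj(T,np.array(a)),proj(S,np.array(a)))
```

```text
mouth edge tool [17.   0.6 47.6] L/R [ 17.  -16.4  47.6] [17.  17.7 47.6]
blocktop edge [17.2  0.8 23.6]
screw [0.4666 0.0454 0.07  ] [ 18.7   0.6 131.8] w 0.018190308075910197 d 0.019512126921291856
screw [0.4656 0.0456 0.074 ] [ 19.7   0.6 127.8] w 0.01792597770695591 d 0.019228588693865248
screw [0.4647 0.0457 0.078 ] [ 20.7   0.6 123.8] w 0.017661647338001643 d 0.018945050466438643
[261.99204191 203.87713261] [239.04596519 203.62325507]
```

```bash
python3 -m pendant "[10,0,10,0,0,0,-1,19.7,0,30,0,0,0,-1,19.7,0,50,0,0,0,-1,19.7,0,62,0,0,0,-1,19.7,0,67,0,0,0,-1,19.7,0,67,0,0,0,-1,19.7,0,67,0,0,0,-1,19.7,0,67,0,0,0,-1]"
python3 - <<'E'
from h import *
goto([.4657,.045,.1336],81.3)
a=ctrl.snapshot("side")[:,:,::-1][130:230,170:310];m,w=wr("w_near")
o=np.zeros((600,800,3),np.uint8);A=cv2.resize(a,None,fx=3,fy=3,interpolation=cv2.INTER_CUBIC)
o[:300,:420]=A;o[300:,:400]=cv2.resize(w[140:290,206:306],(400,600),interpolation=cv2.INTER_CUBIC)[:300]
cv2.imwrite("pics/near.png",o)
E
```

```text
time_s: 6.0
position: [0.4668, 0.0461, 0.1363]
orientation: [0.001, 0.076, 0.997, 0.0]
ft_force: [0.5, -0.2, -2.7]
opening: 0.174
[[1.0, -1.3, 2.7], [0.0, 0.001, -0.001]] yaw y 81.25 t 6.0
```

View pics/near.png

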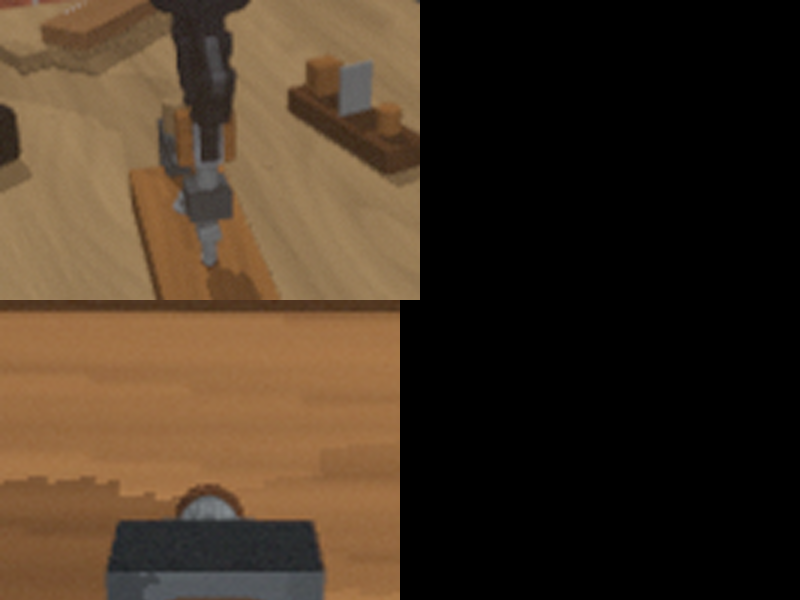

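The side crop shows the key directly above the screw. The wrist crop shows the shank about 1 mm to the left, which agrees with the pose numbers, so I'll shift by (+1.0, -1.2) and descend.

```bash
python3 -m pendant "[1,-1.2,0,0,0,0,-1,1,-1.2,0,0,0,0,-1,1,-1.2,2,0,0,0,-1,1,-1.2,3,0,0,0,-1,1,-1.2,3,0,0,0,-1,1,-1.2,3,0,0,0,-1]"; python3 -c "
from h import *
goto([.4655,.0450,.1336],81.3)"
```

```text
time_s: 6.6
position: [0.465, 0.0455, 0.1324]
orientation: [-0.0, 0.076, 0.997, -0.0]
ft_force: [-0.1, 0.1, -3.0]
opening: 0.179
[[-0.5, -0.5, -1.2], [-0.0, -0.0, 0.0]] yaw y 81.3 t 6.6
```

```bash
python3 -m pendant "[-0.5,-0.4,1.5,0,0,0,-1,-0.5,-0.4,3,0,0,0,-1,-0.5,-0.4,3,0,0,0,-1]"; python3 -m pendant "[0,0,1,0,0,0,-1,0,0,2,0,0,0,-1,0,0,2,0,0,0,-1]"
```

```text
time_s: 6.85
position: [0.4654, 0.045, 0.1292]
orientation: [-0.0, 0.076, 0.997, -0.0]
ft_force: [-0.5, 0.4, -3.2]
opening: 0.18
time_s: 7.1
position: [0.4654, 0.045, 0.1274]
orientation: [-0.0, 0.076, 0.997, -0.0]
ft_force: [-0.4, 0.5, -2.4]
opening: 0.183
```

Mouth at about 0.080, no contact yet.

```bash
for i in 1; do python3 -m pendant "[0,0,1,0,0,0,-1,0,0,2,0,0,0,-1,0,0,2,0,0,0,-1]"; python3 -m pendant "[0,0,1,0,0,0,-1,0,0,2,0,0,0,-1,0,0,2,0,0,0,-1]"; done
```

```text
time_s: 7.35
position: [0.4654, 0.045, 0.1254]
orientation: [-0.0, 0.076, 0.997, -0.0]
ft_force: [-0.1, -0.9, -2.9]
opening: 0.176
time_s: 7.6
position: [0.4654, 0.045, 0.1234]
orientation: [-0.0, 0.076, 0.997, -0.0]
ft_force: [-0.6, -0.7, -3.0]
opening: 0.183
```

```bash
python3 -m pendant "[0,0,1,0,0,0,-1,0,0,2,0,0,0,-1,0,0,2,0,0,0,-1]"; python3 -m pendant "[0,0,1,0,0,0,-1,0,0,2,0,0,0,-1,0,0,2,0,0,0,-1]"
```

```text
time_s: 7.85
position: [0.4655, 0.0451, 0.1214]
orientation: [-0.0, 0.076, 0.997, -0.0]
ft_force: [-0.4, 0.3, -3.0]
opening: 0.182
time_s: 8.1
position: [0.4655, 0.045, 0.1194]
orientation: [-0.0, 0.076, 0.997, -0.0]
ft_force: [0.1, -1.0, -2.4]
opening: 0.174
```

```bash
python3 -m pendant "[0,0,1,0,0,0,-1,0,0,2,0,0,0,-1,0,0,2,0,0,0,-1]"; python3 -m pendant "[0,0,1,0,0,0,-1,0,0,1.5,0,0,0,-1,0,0,1.5,0,0,0,-1]"
```

```text
time_s: 8.35
position: [0.4655, 0.045, 0.1174]
orientation: [-0.0, 0.076, 0.997, -0.0]
ft_force: [0.2, 0.4, -3.2]
opening: 0.182
time_s: 8.6
position: [0.4655, 0.045, 0.116]
orientation: [-0.0, 0.076, 0.997, -0.0]
ft_force: [1.1, -0.9, -3.0]
opening: 0.183
```

The mouth is now below any possible screw top with no force, so the socket is over the head. Going down in 1 mm steps.

```bash
python3 -m pendant "[0,0,1,0,0,0,-1,0,0,1,0,0,0,-1]"|grep -E 'pos|force'; python3 -m pendant "[0,0,1,0,0,0,-1,0,0,1,0,0,0,-1]"|grep -E 'pos|force';python3 -m pendant "[0,0,1,0,0,0,-1,0,0,1,0,0,0,-1]"|grep -E 'pos|force'
```

```text
position: [0.4655, 0.045, 0.1149]
ft_force: [-0.3, -0.7, -4.1]
position: [0.4655, 0.045, 0.1139]
ft_force: [-0.3, 0.7, -3.2]
position: [0.4655, 0.045, 0.1129]
ft_force: [0.2, -0.6, -3.3]
```

```bash
python3 -m pendant "[0,0,1,0,0,0,-1,0,0,1,0,0,0,-1]"|grep -E 'pos|force'; python3 -m pendant "[0,0,1,0,0,0,-1,0,0,1,0,0,0,-1]"|grep -E 'pos|force'
```

```text
position: [0.4654, 0.045, 0.1119]
ft_force: [-0.2, 0.6, -3.2]
position: [0.4656, 0.045, 0.1112]
ft_force: [-0.6, 0.1, 1.4]
```

Contact at TCP z of about 0.1112 (baseline fz is -3.0). Steps of 0.4 mm now.

```bash
python3 -m pendant "[0,0,0.4,0,0,0,-1,0,0,0.4,0,0,0,-1]"|grep -E 'pos|force'; python3 -m pendant "[0,0,0.4,0,0,0,-1,0,0,0.4,0,0,0,-1]"|grep -E 'pos|force'
```

```text
position: [0.4657, 0.0451, 0.111]
ft_force: [-1.0, -1.0, 5.7]
position: [0.4657, 0.045, 0.1107]
ft_force: [-2.0, -0.8, 6.6]
```

```bash
python3 -m pendant "[0,0,0.4,0,0,0,-1,0,0,0.4,0,0,0,-1]"|grep -E 'pos|force'; python3 -m pendant "[0,0,0.4,0,0,0,-1,0,0,0.4,0,0,0,-1]"|grep -E 'pos|force';python3 -m pendant "[0,0,0.4,0,0,0,-1,0,0,0.4,0,0,0,-1]"|grep -E 'pos|force'
```

```text
position: [0.4657, 0.0451, 0.1104]
ft_force: [-2.3, 0.1, 7.9]
position: [0.4657, 0.045, 0.11]
ft_force: [-1.0, -0.4, 7.4]
position: [0.4657, 0.045, 0.1096]
ft_force: [-2.2, -0.0, 8.1]
```

Holding about 11 N while moving: the screw is going in. Continuing to the firm stop.

```bash
python3 -m pendant "[0,0,0.5,0,0,0,-1,0,0,0.5,0,0,0,-1]"|grep -E 'pos|force'; python3 -m pendant "[0,0,0.5,0,0,0,-1,0,0,0.5,0,0,0,-1]"|grep -E 'pos|force';python3 -m pendant "[0,0,0.5,0,0,0,-1,0,0,0.5,0,0,0,-1]"|grep -E 'pos|force'
```

```text
position: [0.4657, 0.0451, 0.1091]
ft_force: [-2.3, 0.1, 6.7]
position: [0.4657, 0.045, 0.1086]
ft_force: [-1.7, -0.4, 8.0]
position: [0.4657, 0.045, 0.1081]
ft_force: [-1.6, -0.5, 9.6]
```

```bash
python3 -m pendant "[0,0,0.5,0,0,0,-1,0,0,0.5,0,0,0,-1]"|grep -E 'pos|force'; python3 -m pendant "[0,0,0.5,0,0,0,-1,0,0,0.5,0,0,0,-1]"|grep -E 'pos|force'
```

```text
position: [0.4657, 0.045, 0.1076]
ft_force: [-2.4, -0.5, 9.2]
position: [0.4658, 0.045, 0.1073]
ft_force: [-2.9, -0.5, 10.4]
```

```bash
python3 -m pendant "[0,0,0.4,0,0,0,-1,0,0,0.4,0,0,0,-1]"|grep -E 'pos|force'; python3 -m pendant "[0,0,0.3,0,0,0,-1,0,0,0.3,0,0,0,-1]"|grep -E 'pos|force'
```

```text
position: [0.4658, 0.045, 0.1071]
ft_force: [-4.0, -0.9, 15.3]
position: [0.4659, 0.0451, 0.107]
ft_force: [-3.8, -1.3, 18.0]
```

Firm stop at z of about 0.107, now pushing about 21 N. I start turning: about 0.12 rad first to take up the play, watching the moment.

```bash
python3 -m pendant "[0.2,0,0,0,0,0.04,-1,0.2,0,0,0,0,0.08,-1,0.2,0,0.1,0,0,0.12,-1]"; python3 -c "
from h import *
s,p,R=pose();print(p,s['ft_force'],s['moment']);goto(p,81.3)"
```

```text
time_s: 11.68
position: [0.4662, 0.0452, 0.107]
orientation: [0.001, 0.136, 0.991, 0.0]
ft_force: [-2.6, 0.2, 19.5]
opening: 0.178
[0.46615837 0.04515707 0.10699008] [-2.60515023  0.24571704 19.45855024] [-0.06870005  0.82866864  0.03325905]
[[0.0, 0.0, 0.0], [0.001, 0.002, -0.122]] yaw y 74.31 t 11.6833
```

```bash
python3 -m pendant "[0.1,0,0,0,0,0.05,-1,0.1,0,0.1,0,0,0.1,-1,0.1,0,0.15,0,0,0.15,-1,0.1,0,0.2,0,0,0.2,-1]"; python3 -c "
from h import *
s,p,R=pose();print(p,s['ft_force'],s['moment']);goto(p,81.3)"
```

```text
time_s: 12.02
position: [0.4662, 0.0452, 0.1068]
orientation: [0.001, 0.235, 0.972, 0.001]
ft_force: [-3.3, -0.4, 16.3]
opening: 0.179
[0.46623077 0.04522103 0.10681219] [-3.30251451 -0.35332821 16.34958861] [-0.03029966  0.57026661  0.11370074]
[[0.0, 0.0, 0.0], [0.002, 0.002, -0.322]] yaw y 62.83 t 12.0167
```

Moment about 0.11 N m: the head is engaged and the screw is drawing in. Continuing with descent matched to the lead.

```bash
python3 -m pendant "[0.1,0,0.15,0,0,0.06,-1,0.1,0,0.3,0,0,0.12,-1,0.1,0,0.4,0,0,0.18,-1,0.1,0,0.5,0,0,0.24,-1]"; python3 -c "
from h import *
s,p,R=pose();print(p,s['ft_force'],s['moment']);goto(p,81.3)"
```

```text
time_s: 12.35
position: [0.4662, 0.0453, 0.1064]
orientation: [0.001, 0.35, 0.937, 0.001]
ft_force: [-3.3, -0.6, 18.3]
opening: 0.181
[0.46624189 0.04525964 0.10638383] [-3.29229877 -0.6050011  18.34118191] [0.00101871 0.59655514 0.08574554]
[[0.0, 0.0, 0.0], [0.002, 0.002, -0.563]] yaw y 49.05 t 12.35
```

```bash
python3 -m pendant "[0,0,0.1,0,0,0.06,-1,0,0,0.2,0,0,0.12,-1,0,0,0.3,0,0,0.18,-1,0,0,0.4,0,0,0.24,-1,0,0,0.5,0,0,0.30,-1,0,0,0.58,0,0,0.36,-1]"; python3 -c "
from h import *
s,p,R=pose();print(p,s['ft_force'],s['moment']);goto(p,81.3)"
```

```text
time_s: 12.85
position: [0.4663, 0.0453, 0.1058]
orientation: [0.001, 0.512, 0.859, 0.001]
ft_force: [-2.8, -0.4, 19.2]
opening: 0.178
[0.46631625 0.04527311 0.10581181] [-2.76904635 -0.40961413 19.17365587] [0.01736574 0.63639851 0.07355561]
[[0.0, 0.0, 0.0], [0.003, 0.002, -0.923]] yaw y 28.43 t 12.85
```

```bash
python3 -m pendant "[0,0,0.1,0,0,0.06,-1,0,0,0.2,0,0,0.12,-1,0,0,0.3,0,0,0.18,-1,0,0,0.4,0,0,0.24,-1,0,0,0.48,0,0,0.30,-1,0,0,0.58,0,0,0.36,-1,0,0,0.67,0,0,0.42,-1,0,0,0.77,0,0,0.48,-1]"; python3 -c "
from h import *
s,p,R=pose();print(p,s['ft_force'],s['moment']);goto(p,81.3)"
```

```text
time_s: 13.52
position: [0.4664, 0.0453, 0.105]
orientation: [0.001, 0.701, 0.713, 0.001]
ft_force: [-2.9, 0.9, 19.3]
opening: 0.178
[0.46636889 0.04527651 0.10502099] [-2.86741006  0.89257426 19.30128657] [0.05483486 0.64661865 0.11545042]
[[0.0, 0.0, 0.0], [0.003, 0.001, -1.403]] yaw y 0.93 t 13.5167
```

```bash
python3 -m pendant "[0,0,0.1,0,0,0.06,-1,0,0,0.2,0,0,0.12,-1,0,0,0.3,0,0,0.18,-1,0,0,0.4,0,0,0.24,-1,0,0,0.48,0,0,0.30,-1,0,0,0.58,0,0,0.36,-1,0,0,0.67,0,0,0.42,-1,0,0,0.77,0,0,0.48,-1]"; python3 -c "
from h import *
s,p,R=pose();print(p,s['ft_force'],s['moment'],s['joint_positions']);goto(p,81.3)"
```

```text
time_s: 14.18
position: [0.4665, 0.0453, 0.1043]
orientation: [0.0, 0.851, 0.526, 0.002]
ft_force: [-1.9, 0.8, 20.0]
opening: 0.179
[0.46650205 0.04528866 0.10427064] [-1.92206447  0.81806602 19.97299367] [0.10613016 0.6187104  0.09235877] [-0.66225825  0.55129487  0.6972688   2.14087447 -0.59585608  0.64497633
 -0.01079624]
[[0.0, 0.0, 0.0], [0.004, 0.0, -1.883]] yaw y -26.57 t 14.1833
```

```bash
python3 -m pendant "[0,0,0.1,0,0,0.06,-1,0,0,0.2,0,0,0.12,-1,0,0,0.28,0,0,0.18,-1,0,0,0.37,0,0,0.24,-1,0,0,0.47,0,0,0.30,-1,0,0,0.56,0,0,0.36,-1,0,0,0.65,0,0,0.42,-1,0,0,0.74,0,0,0.48,-1]"; python3 -c "
from h import *
s,p,R=pose();print(p,s['ft_force'],s['moment'],s['joint_positions']);goto(p,81.3)"
```

```text
time_s: 14.85
position: [0.4666, 0.0452, 0.1035]
orientation: [-0.0, 0.951, 0.308, 0.002]
ft_force: [-1.8, 1.2, 19.8]
opening: 0.177
[0.46657787 0.04517519 0.10351245] [-1.80001853  1.22552531 19.84137932] [0.15452787 0.56102213 0.08625094] [-0.74012477  0.60245832  0.83947334  2.14379156 -0.71772123  0.69820113
 -0.35303963]
[[0.0, 0.0, 0.0], [0.004, -0.0, -2.363]] yaw y -54.07 t 14.85
```

```bash
python3 -m pendant "[0,0,0.1,0,0,0.06,-1,0,0,0.2,0,0,0.12,-1,0,0,0.28,0,0,0.18,-1,0,0,0.37,0,0,0.24,-1,0,0,0.47,0,0,0.30,-1,0,0,0.56,0,0,0.36,-1,0,0,0.65,0,0,0.42,-1,0,0,0.75,0,0,0.48,-1]"; python3 -c "
from h import *
s,p,R=pose();print(p,s['ft_force'],s['moment'],s['joint_positions']);goto(p,81.3)"
```

```text
time_s: 15.52
position: [0.4666, 0.0451, 0.1028]
orientation: [-0.0, 0.997, 0.073, 0.002]
ft_force: [-1.0, 0.9, 19.4]
opening: 0.18
[0.46661978 0.04506474 0.10276836] [-0.98404987  0.94245755 19.39224011] [0.2067514  0.40920358 0.04770619] [-0.80582416  0.66571756  0.9777345   2.14631964 -0.83034229  0.76857113
 -0.70263623]
[[0.0, 0.0, 0.0], [0.005, -0.001, -2.843]] yaw y -81.57 t 15.5167
```

```bash
python3 -m pendant "[0,0,0.1,0,0,0.06,-1,0,0,0.2,0,0,0.12,-1,0,0,0.28,0,0,0.18,-1,0,0,0.37,0,0,0.24,-1,0,0,0.47,0,0,0.30,-1,0,0,0.56,0,0,0.36,-1,0,0,0.65,0,0,0.42,-1,0,0,0.76,0,0,0.49,-1,0,0,0.76,0,0,0.49,-1]"; python3 -c "
from h import *
s,p,R=pose();print(p,s['ft_force'],s['moment'],s['joint_positions']);goto(p,81.3)"
```

```text
time_s: 16.27
position: [0.4666, 0.0449, 0.1019]
orientation: [-0.0, 0.985, -0.171, 0.001]
ft_force: [-1.6, 1.3, 19.0]
opening: 0.18
[0.46662168 0.04492335 0.10191104] [-1.60853861  1.2957441  18.98245881] [0.49091517 0.42475492 0.06206398] [-0.85770709  0.74191219  1.11166641  2.14836694 -0.9307524   0.85692685
 -1.0737594 ]
[[0.0, 0.0, 0.0], [-0.004, 0.002, 2.949]] yaw y -109.73 t 16.2667
```

The drop since firm contact is 5.1 mm, which is 3.2 rad on the thread, with the key turned 3.33 rad less the play. So half a turn is done. I ease the pressure, back off within the socket play, and lift straight up.

```bash
python3 -m pendant "[0,0,-1,0,0,0,-1,0,0,-1.5,0,0,-0.08,-1,0,0,-1.5,0,0,-0.08,-1,0,0,-3,0,0,-0.08,-1,0,0,-4.5,0,0,-0.08,-1]"; python3 -c "
from h import *
s,p,R=pose();print(p,s['ft_force'],s['moment'])"
```

```text
time_s: 16.68
position: [0.4654, 0.0452, 0.1052]
orientation: [0.0, 0.991, -0.131, 0.0]
ft_force: [2.2, -1.3, -4.6]
opening: 0.18
[0.46536739 0.04520961 0.10518563] [ 2.16422972 -1.27114926 -4.62421736] [-0.08714836 -0.49466917 -0.0360037 ]
```

```bash
python3 -m pendant "[0,0,-8,0,0,0,-1,0,0,-20,0,0,0,-1,0,0,-50,0,0,0,-1,0,0,-85,0,0,0,-1,0,0,-92,0,0,0,-1,0,0,-92,0,0,0,-1]"; python3 -c "
from h import *
s,p,R=pose();print(s['ft_force'],s['joint_positions']);goto([.48,-.225,.195],-105);goto([.48,-.225,.048],-105)
m,im=wr('w_after')"
```

```text
time_s: 17.18
position: [0.4659, 0.0451, 0.1991]
orientation: [-0.001, 0.992, -0.13, 0.001]
ft_force: [-0.4, 0.2, -3.5]
opening: 0.181
[-0.42118917  0.19696239 -3.51527921] [-0.97427868  0.62440166  1.2789838   2.0333767  -0.71312314  1.03087122
 -1.17277645]
[[83.2, 257.3, 3.9], [-0.002, -0.003, 0.001]] yaw y -104.93 t 17.1833
[[82.9, 257.6, 150.9], [-0.002, -0.003, 0.001]] yaw y -104.93 t 17.1833
```

View pics/w_after.png

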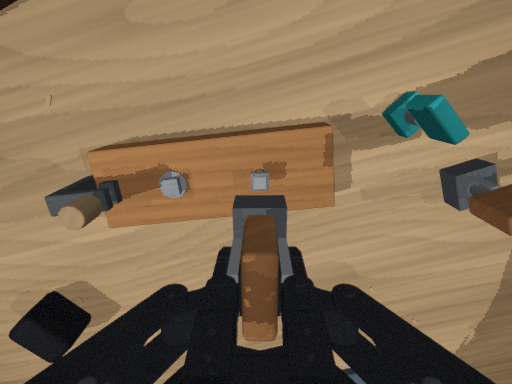

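The screw is standing square in the batten at (260,181), with the key free and upright in the jaws. Carrying it back.

```bash
python3 -m pendant "[10,30,0,0,0,-0.06,-1,20,62,0,0,0,-0.12,-1,31,95,0,0,0,-0.2,-1,42,130,0,0,0,-0.28,-1,53,165,0,0,0,-0.36,-1,64,200,0,0,0,-0.44,-1,75,235,0,0,0,-0.52,-1,83,257,0,0,0,-0.52,-1,83,257,0,0,0,-0.52,-1,83,257,0,0,0,-0.52,-1]"; python3 -c "
from h import *
s,p,R=pose();print(s['ft_force'],s['joint_positions']);goto([.48,-.225,.051],-75)
"
```

```text
time_s: 18.07
position: [0.4779, -0.2254, 0.1957]
orientation: [-0.001, 0.992, 0.128, -0.001]
ft_force: [-0.0, -0.3, -2.4]
opening: 0.179
[-0.0111377  -0.34756045 -2.42970172] [-0.25356165  0.57225521  0.9665601   1.89024192 -0.56445067  0.98341061
 -0.34642754]
[[2.4, 0.4, 144.7], [-0.002, 0.002, -0.006]] yaw y -75.34 t 18.0667
```

```bash
python3 -m pendant "[0,0,35,0,0,0,-1,0,0,70,0,0,0,-1,0,0,100,0,0,0,-1,0,0,125,0,0,0,-1,0,0,137,0,0,0,-1,0,0,143,0,0,0,-1,0,0,143,0,0,0,-1]"|grep -E 'pos|force|orie';python3 -m pendant "[0,0,1,0,0,0,-1,0,0,2,0,0,0,-1,0,0,2,0,0,0,-1]"|grep -E 'pos|force|orie';python3 -m pendant "[0,0,1,0,0,0,-1,0,0,1,0,0,0,-1]"|grep -E 'pos|force|orie'
```

```text
position: [0.4788, -0.2235, 0.0532]
orientation: [-0.001, 0.992, 0.13, -0.001]
ft_force: [0.1, 0.3, -2.9]
position: [0.4799, -0.2247, 0.0532]
orientation: [0.0, 0.992, 0.13, 0.001]
ft_force: [-0.0, -0.1, -4.0]
position: [0.4795, -0.2246, 0.0516]
orientation: [0.0, 0.992, 0.13, 0.0]
ft_force: [0.6, -0.1, -2.8]
```

```bash
python3 -m pendant "[0,0,1,0,0,0,-1,0,0,1,0,0,0,-1]"|grep -E 'pos|force|orie';python3 -m pendant "[0,0,1,0,0,0,-1,0,0,1,0,0,0,-1]"|grep -E 'pos|force|orie';python3 -m pendant "[0,0,1,0,0,0,-1,0,0,1,0,0,0,-1]"|grep -E 'pos|force|orie'
```

```text
position: [0.4793, -0.2245, 0.0503]
orientation: [0.0, 0.992, 0.13, 0.0]
ft_force: [-0.9, -0.6, -2.6]
position: [0.4792, -0.2245, 0.0491]
orientation: [-0.0, 0.992, 0.13, -0.0]
ft_force: [-0.2, -0.3, -2.7]
position: [0.4791, -0.2245, 0.048]
orientation: [-0.0, 0.992, 0.13, -0.0]
ft_force: [0.6, -0.3, -2.6]
```

```bash
python3 -m pendant "[0,0,0.5,0,0,0,-1,0,0,0.5,0,0,0,-1]"|grep -E 'pos|force|orie';python3 -m pendant "[0,0,0.4,0,0,0,-1,0,0,0.4,0,0,0,-1]"|grep -E 'pos|force|orie'
```

```text
position: [0.4792, -0.2246, 0.0477]
orientation: [0.0, 0.992, 0.13, -0.0]
ft_force: [-1.7, 0.2, -2.6]
position: [0.4793, -0.2246, 0.0476]
orientation: [-0.0, 0.992, 0.129, 0.0]
ft_force: [-2.0, 1.5, 4.4]
```

Standing on the bench. Opening, then rising straight up.

```bash
python3 -m pendant "[0,0,0,0,0,0,0.2,0,0,0,0,0,0,0.2,0,0,0,0,0,0,0.2,0,0,0,0,0,0,0.2,0,0,0,0,0,0,0.2,0,0,0,0,0,0,0.2]"; python3 -m pendant "[0,0,-15,0,0,0,0.2,0,0,-40,0,0,0,0.2,0,0,-75,0,0,0,0.2,0,0,-115,0,0,0,0.2,0,0,-150,0,0,0,0.2,40,0,-150,0,0,0,0.2,70,0,-150,0,0,0,0.2,70,0,-150,0,0,0,0.2,70,0,-150,0,0,0,0.2]"
python3 - <<'E'
from h import *
a=ctrl.snapshot("side")[:,:,::-1];m,w=wr("w_end")
cv2.imwrite("pics/end.png",np.vstack([cv2.resize(a[150:340,180:400],(660,570))[:300+0],cv2.resize(w,(660,495))[:300]]) if 0 else np.hstack([cv2.resize(a[150:340,200:400],(400,380)),cv2.resize(w,(400,300))[:300].repeat(1,0) if 0 else cv2.copyMakeBorder(cv2.resize(w,(400,300)),0,80,0,0,0)]))
E
```

```text
time_s: 20.4
position: [0.4793, -0.2246, 0.0473]
orientation: [0.0, 0.992, 0.13, 0.0]
ft_force: [0.3, -0.2, -0.1]
opening: 0.599
time_s: 21.15
position: [0.5482, -0.2056, 0.1968]
orientation: [0.0, 0.991, 0.131, -0.0]
ft_force: [-1.1, 0.3, 0.8]
opening: 0.6
```

View pics/end.png

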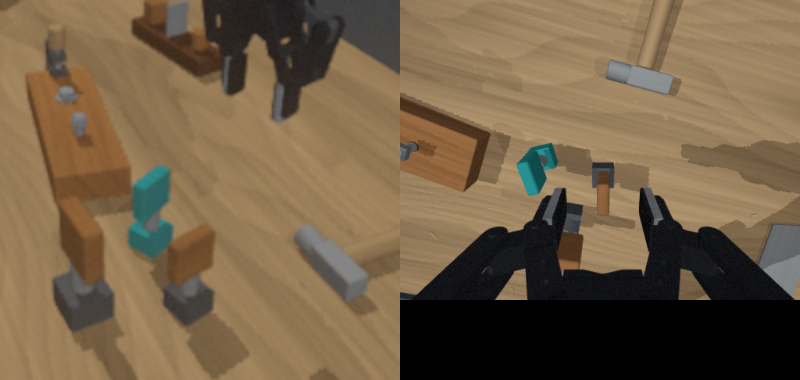

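The key stands upright on the bench, released. The screw is lower and still square. The hammer, plane and look-alikes haven't moved, and the gripper is clear of everything.

```bash
python3 -c "
from cell import ctrl
print(ctrl.finish_job())"
```

```text
the job is handed in; nothing more can be done
None
```

I drove the coach screw in about half a turn with the smaller brown-gripped key, stood the key back upright on the bench, and handed the job in at about 21 s.

- **Pressing:** The socket went over the head without any catching. The screw moved down about 3.5 to 4 mm at 10–13 N of push until it stopped firmly.
- **Turning:** I turned the key 3.33 rad clockwise under about 19–23 N. The screw sank 5.1 mm, which is about 3.2 rad on its thread, so it drew in rather than spinning. Sideways forces stayed at about 4 N or less.
- **Last checks:** The final pictures show the key upright and released, and the screw lower and still square. The gripper is clear, with the force near zero. The hammer and plane look untouched; the tape measure was not in the last picture, and I never went near it.
- **Limits of the checks:** Depth and turn are inferred from the tool's position, since the screw's own values can't be read. While pressing, the key's centring was off by under 1 mm. No check failed or disagreed.

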